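# Lay the die-cast housing on its sealing flange and locate it in the inspection corner

### The job

The aluminium housing is standing on its end on the rubber-faced locating plate. Push it over so that it lies on its sealing flange with the round spigot up, then, sliding it on the rubber without lifting it, press it square against the long fence, and after that slide it along the fence until its head end presses on the end stop. The stops are set to gauge: press on each for a moment with at least 3 N but never more than 15 N, then let go, leaving the housing snug against both and the other things where they are.

Things in the scene. Friction and masses are not known exactly. Their poses are not given: they have to be found in the camera images.
- plate: Fixed locating plate: steel, grey rubber on top, 330 x 490 mm, its level top 10 mm above the bench. Origin on the bench; x points to the long fence, y along the fence away from the end stop, z up. It reaches from x -180 to +150 and y -215 to +275 mm. It stands differently each time.
- fence: Long fence: straight steel bar screwed on the plate, 340 mm long (plate y), 22 mm wide, 18 mm above the rubber. Origin at the middle of its underside, at plate x +111, y +10, z +10 mm; its locating face is 11 mm from there towards plate -x, at plate x = +100 mm.
- end_stop: End stop: steel bar at right angles to the fence, 85 mm long (plate x 0 to +85 mm), 22 mm wide, 18 mm above the rubber. Origin at the middle of its underside, at plate x +42.5, y -181, z +10 mm; its locating face is 11 mm from there towards plate +y, at plate y = -170 mm. Both stops are rigid.
- corner (a point): The point on the rubber where the faces of fence and end stop would meet: plate x +100, y -170, z +10 mm. Axes as the plate's.
- housing: Hollow aluminium casting, 0.4 to 0.9 kg: flange 110 x 150 x 10 mm, behind it a box 94 x 134 x 40 mm, then a round spigot. Stands 150 mm tall on its foot end, flange facing plate -y within 20 degrees. Origin: middle of the foot end's flange edge, in the flange face (it tips about this edge). z: foot to head end (up at first); x: from flange face to spigot (up when lying right); y across.
- spigot (a point): Middle of the spigot's end face: housing x +70, y 0, z +75 mm, axes as the housing's. Spigot 44 mm in diameter, 20 mm long, on the flat back wall (housing x = +50 mm). With the housing on its flange the spigot's top is 70 mm and the back wall 50 mm above the rubber; the flange edge (0 to 10 mm up) stands out 8 mm round the box.
- head_corner (a point): Flange corner that goes into the plate's corner: housing x +5, y -55, z +150 mm. Seated, the long flange edge at housing y = -55 lies on the fence and the head end (z = 150) on the end stop. The centre of mass is about 32 mm behind the flange face, half way up; rubber friction is 0.45 to 0.75, so pushed below about 75 mm the standing housing may slide, not tip.
- foot_corner (a point): Other corner of the same long flange edge: housing x +5, y -55, z 0 mm.
- ref_block: Bystander: steel hardness reference disc, 64 mm diameter, 14 mm high, lying on the plate. Origin under its middle.
- jar: Bystander: amber specimen jar, 60 mm diameter, 75 mm high, on the bench. Origin under its middle.
- cover: Bystander: small round cast cover, 76 mm diameter, 40 mm high, on the bench. Origin under its middle.
- caliper: Bystander: digital caliper lying on the bench, 230 mm long along its x, 14 mm high. Origin under the middle of its beam.
Not all that is in view belongs to the job. What is shaped like the housing but purple or turquoise is not meant.

How it is judged:
By the outcome, as a careful person would: the job done as asked, in the order asked, and still so for the second after the job is handed in, with the robot touching nothing.
It also fails if it takes over 72 s, if anything falls off the work surface, if the arm or the gripper's body presses on something with over 40 N, if the wrist force passes 120 N, or if a joint passes its speed limit or range.

### The arm

A 6-joint arm with a two-finger parallel gripper is mounted at the origin on the work surface. World frame = base frame: x ahead of the robot, y to its left, z up, the work surface at z = 0. Lengths are in mm, angles in rad, forces in N, time in s.
With the tool pointing down it reaches from about 350 to 975 mm from the base axis. Payload 7.1 kg.
Tool frame: the origin (TCP) lies between the finger pads; the fingertips stand 8 mm ahead of it and the grasp point (between the pads) lies 11 mm behind it; x points along the fingers, y is the direction in which the jaws open and shut, and the axes are right-handed (so a half turn about x gives the same grasp; the last joint's range is limited). The gripper opens to 88 mm and grips with 3 to 60 N. Pads are 20 mm wide; open, the fingers measure 115 mm over their backs; the gripper's body (75 mm by 178 mm) begins 61 mm behind the grasp point.
Start: joints at [1.173, 0.423, 1.63, -0, 1.089, -0.019], TCP at [231.096, 580.689, 230.675] pointing down, gripper open.
Joint ranges: [-3, 3], [-0.9, 2.11], [0.09, 2.58], [-1.31, 4.45], [0.11, 2.69], [-2.54, 2.54]. Speed limits (rad/s): [2.39, 2.39, 3.01, 3.14, 3.14, 3.14].

### API

Orientations are given as a rotation vector (axis times angle).
In Python, from workcell import ctrl gives the robot as it stands.
- The arm moves only by the tool apply_moves, never from a script. Its argument "increments" is a list of rows, each an object with "gripper": the opening in per cent of the stroke, from 0 (shut) to 100 (fully open); "delta_pos": the shift along the tool's x, y, z in cm, a list of three; "dr": the turn, a rotation vector about the tool's x, y, z in rad, a list of three. In form: [{"gripper": gripper, "delta_pos": [dx, dy, dz], "dr": [ax, ay, az]}, ...]. A call has exactly 5 rows; each row shifts and turns the commanded pose from where the row before left it, along the tool's axes as they then stand; what a row does not reach is not made up. A row lasts 1/12 s, in which the tool goes at most 41.7 mm and 7.16 degrees, less where a joint would pass 70% of its speed; a pose out of reach is approached as far as the arm can. A call with a gripper value outside its range is refused whole. The fingers move at their own pace and stop on an object; the grip force is fixed at half the most. Time passes only in rows, so rows that do not move let the fingers close, or fill a call up. It gives the time, the measured TCP pose, the force and the opening at its end, in the units of the state.
- ctrl.get_obs(): the state, without advancing time (a new reading comes with each control period).
- ctrl.get_image(name): name is "scene" or "top" or "wrist"; returns a dict with "img" (420x560x3 uint8, red, green, blue), "range_z" (420x560 float32, mm along the optical axis (not along the pixel's ray), 0 where there is no reading), "mtx" (3x3 intrinsics, pixels), "rvec" (rotation vector, rad) and "tvec" (3), from world to camera coordinates, as OpenCV has them. Camera axes: x right, y down, z forward; pixel columns grow to the right and rows downward; lengths in mm; the calibration is good to about 2 mm. A picture is of the moment at which its call begins.
- ctrl.close_job(): hands the job in, once; it reports no verdict.
The state is a dict: "t": time; "qpos": joint angles; "qvel": joint speeds; "joint_torque": joint torques, N m; "ee_pos": TCP position; "orientation": TCP orientation; "ft_force": force on the tool from outside, world axes, zero at the start; "moment": the same for the moment, N m; "width": finger opening in mm.
Only numpy, scipy, OpenCV 4.12 (cv2) and the standard library are available. Lean on these libraries where they do the work, as an engineer would, in place of code of your own. Each camera call takes 0.05 s, during which the arm holds its last target. There are 200 camera calls.

## Working session

There is one attempt and no reset: what is moved stays moved. The work goes in short steps, Python scripts to look and compute and a tool call to move; the robot and the scene stay as the last step left them, time stands still between calls to the robot, and variables do not carry over. Pictures are saved under pics/ and viewed, about 8 in all and at most 12, crops included, and the job is handed in when it is done.

Besides the shell and the picture viewer there is one more tool, called after "Call:" as a command line: name --argument value ..., lists and objects as JSON in quotes. apply_moves: Moves the arm, as the interface text tells. Its arguments: {"type":"object","properties":{"increments":{"type":"array","items":{"type":"object","properties":{"gripper":{"type":"number"},"delta_pos":{"type":"array","items":{"type":"number"}},"dr":{"type":"array","items":{"type":"number"}}}}}},"required":["increments"]}

```bash
ls; mkdir -p pics
python3 - <<'E'
from workcell import ctrl
import cv2,numpy as np,pickle
o=ctrl.get_obs();print(o)
d={}
for n in ("scene","top"):
    im=ctrl.get_image(n);d[n]=im
    cv2.imwrite(f"pics/{n}0.png",im["img"][...,::-1]); print(n,im["mtx"].round(1).tolist(),im["rvec"],im["tvec"])
pickle.dump(d,open("im0.pkl","wb"))
E
```

```text
pics
{'t': 0.0, 'qpos': array([ 1.17296931e+00,  4.23832310e-01,  1.63070518e+00, -2.50062950e-06,
        1.08857262e+00, -1.90275620e-02]), 'qvel': array([ 0.0012277 ,  0.00236928, -0.00151909, -0.00033794,  0.00066214,
        0.00025686]), 'joint_torque': array([ 1.87336758e-03, -5.44636846e+01, -2.73662138e+01,  6.44563045e-02,
        2.29376979e-02, -1.33212179e-04]), 'ee_pos': array([230.90893652, 580.19145608, 229.90104398]), 'orientation': array([ 0.29602609,  1.55060164, -0.29837039]), 'ft_force': array([ 0.43198555,  0.02545925, -0.03062792]), 'moment': array([ 0.01461886,  0.02438137, -0.04102025]), 'width': 87.14595889704724}
scene [[482.7, 0.0, 283.7], [0.0, 482.7, 212.1], [0.0, 0.0, 1.0]] [ 1.81848519  1.64645368 -0.68964678] [ -92.09654601 -252.59924073 1721.56786188]
top [[546.1, 0.0, 275.8], [0.0, 546.1, 211.9], [0.0, 0.0, 1.0]] [ 2.18685856 -2.16670369  0.10752717] [  12.92340345  498.94744539 1810.3379207 ]
```

View pics/scene0.png

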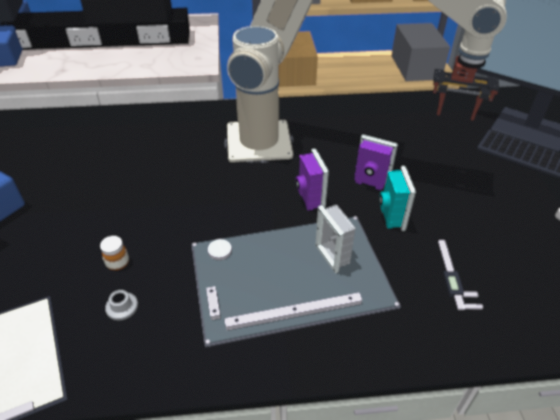

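View pics/top0.png

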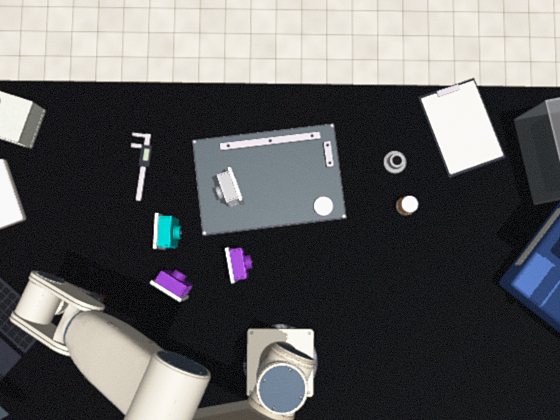

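Scene view: the silver housing is at (335,240), standing on the plate. The fence is at (295,310), the end stop at (212,302) and the disc at (220,248). Possible mix-ups are purple (312,182), purple (375,165) and turquoise (397,200). I choose the silver one, which is at (228,187) in the top view with its spigot to the left and flange to the right, i.e. facing the end stop.

```bash
cat > h.py <<'E'
import cv2,numpy as np,pickle
from workcell import ctrl
def ray(im,uv,z):
    R=cv2.Rodrigues(np.array(im["rvec"]))[0];t=np.array(im["tvec"]).ravel();K=np.array(im["mtx"])
    c=-R.T@t; d=(R.T@np.linalg.inv(K)@np.c_[uv,np.ones(len(uv))].T).T
    return c+d*((z-c[2])/d[:,2])[:,None]
def cloud(im):
    R=cv2.Rodrigues(np.array(im["rvec"]))[0];t=np.array(im["tvec"]).ravel();K=np.array(im["mtx"])
    Z=np.array(im["range_z"],float);v,u=np.mgrid[:Z.shape[0],:Z.shape[1]]
    P=np.stack([(u-K[0,2])/K[0,0]*Z,(v-K[1,2])/K[1,1]*Z,Z],-1)
    W=(P-t)@R; W[Z<=0]=np.nan
    return W
E
python3 - <<'E'
from h import *
d=pickle.load(open("im0.pkl","rb"))
for n in d:
    im=d[n];img=im["img"].astype(int)
    hsv=cv2.cvtColor(im["img"],cv2.COLOR_RGB2HSV)
    # plate: slate grey
    m=((hsv[...,2]>45)&(hsv[...,2]<140)&(hsv[...,1]>20)&(hsv[...,1]<110)&(abs(hsv[...,0].astype(int)-100)<20)).astype(np.uint8)
    m=cv2.morphologyEx(m,cv2.MORPH_OPEN,np.ones((3,3)))
    W=cloud(im)
    m[~((W[...,2]<60)&(W[...,0]>350)&(W[...,0]<950)&(abs(W[...,1])<450))]=0
    m=cv2.morphologyEx(m,cv2.MORPH_CLOSE,np.ones((5,5)))
    cs=cv2.findContours(m,0,2)[0];c=max(cs,key=cv2.contourArea)
    P=ray(im,cv2.convexHull(c)[:,0].astype(float),10)[:,:2].astype(np.float32)
    r=cv2.minAreaRect(P);print(n,"plate",r,cv2.boxPoints(r).round(0).tolist())
    ins=(W[...,0]>400)&(W[...,0]<900)&(abs(W[...,1])<350)
    # white bars on plate
    pm=np.zeros_like(m);cv2.drawContours(pm,[cv2.convexHull(c)],-1,1,-1)
    w=((hsv[...,2]>170)&(hsv[...,1]<40)&(pm>0)).astype(np.uint8)
    for k in cv2.findContours(w,0,2)[0]:
        if cv2.contourArea(k)<40: continue
        z=np.nanmedian(W[...,2][cv2.drawContours(np.zeros_like(w),[k],-1,1,-1)>0])
        r=cv2.minAreaRect(ray(im,k[:,0].astype(float),z)[:,:2].astype(np.float32))
        print("  white z%.0f"%z,np.round(r[0],1),np.round(r[1],1),round(r[2],1))
    for a,b in((155,170),(145,155)):
        s=W[ins&(pm>0)|ins&(W[...,2]>a)]; s=s[(s[:,2]>a)&(s[:,2]<b)]
        if len(s)>5: r=cv2.minAreaRect(s[:,:2].astype(np.float32));print("  z",a,b,len(s),np.median(s[:,2]),r)
im=d["top"]["img"][150:250,180:360,::-1];cv2.imwrite("pics/crop0.png",cv2.resize(im,None,fx=4,fy=4,interpolation=2))
E
```

```text
scene plate ((613.3712158203125, 45.98777770996094), (341.7912902832031, 496.47314453125), 7.38768196105957) [[412.0, 270.0], [476.0, -222.0], [815.0, -178.0], [751.0, 314.0]]
  white z28 [738.7  42.6] [ 25.7 342.3] 7.4
  white z28 [ 694.9 -155.9] [87.5 24.1] 7.5
  white z24 [567.6 153.8] [81.9 25.2] 20.0
  white z24 [ 518.6 -137.8] [66.2 62.8] 0.5
  white z153 [583.6 176.9] [60.5 48.8] 20.8
  z 155 170 181 159.801533853502 ((567.3480224609375, 166.4359130859375), (109.6727294921875, 49.453853607177734), 21.54635238647461)
  z 145 155 426 152.34617311036874 ((567.5072021484375, 167.76983642578125), (110.4485855102539, 52.001220703125), 21.53186798095703)
top plate ((656.7979736328125, 49.734893798828125), (239.57818603515625, 484.2405700683594), 7.49294900894165) [[506.0, 274.0], [570.0, -206.0], [807.0, -175.0], [744.0, 305.0]]
  white z153 [572.2 167.3] [104.1  53.2] 20.5
  white z28 [ 717.8 -156.1] [47.2 24. ] 8.1
  white z27 [742.  40.] [ 24.4 341.5] 7.4
  z 155 170 180 158.540261862058 ((569.4096069335938, 167.42800903320312), (109.03340911865234, 49.400611877441406), 19.09859848022461)
  z 145 155 303 150.7516156530596 ((519.634521484375, 255.56344604492188), (107.20919799804688, 261.9887390136719), 27.301605224609375)
```

View pics/crop0.png

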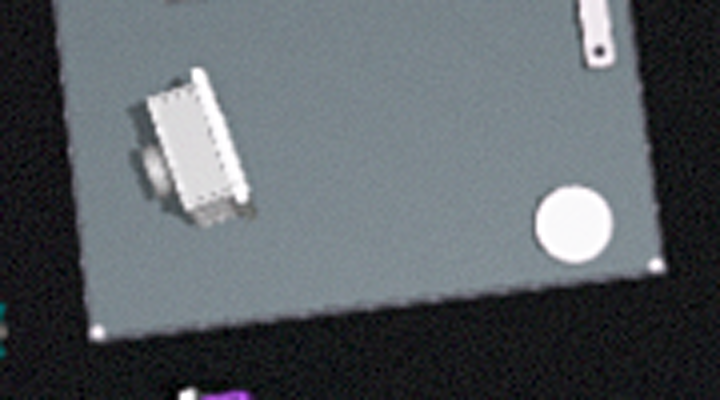

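The crop confirms the choice: the head end is white, the spigot is on the left at about (155,165), and the flange edge runs from (200,75) to (240,195). The sizes agree with the given ones (109 x 50, 342 x 25). Plate yaw is 7.4°, housing about 20.5°.

```bash
cat >> h.py <<'E'
from scipy.spatial.transform import Rotation as Rn
PSI=np.radians(7.4); PX=np.array([np.cos(PSI),np.sin(PSI),0]);PY=np.array([-PX[1],PX[0],0]);PO=np.array([631.7,17.3,0])
def p2w(x,y,z): return PO+x*PX+y*PY+np.array([0,0,z])
def w2p(p): d=np.asarray(p)-PO; return np.array([d@PX,d@PY,d[2]])
def goto(pos,yaw):
    """tool turn about x first (rad), then shift (cm) in turned tool axes; yaw = world direction of tool y, deg (mod 180)"""
    o=ctrl.get_obs();R=Rn.from_rotvec(o["orientation"]).as_matrix()
    yw=np.radians(yaw);y=np.array([np.cos(yw),np.sin(yw),0]); y=y if y@R[:,1]>0 else -y
    T=np.c_[[0,0,-1],y,np.cross([0,0,-1],y)]
    print("t",o["t"],"tcp",o["ee_pos"].round(1),"plate",w2p(o["ee_pos"]).round(1),"F",o["ft_force"].round(1),"w",round(o["width"],1))
    print("axes",R.round(3).tolist())
    print("turn",Rn.from_matrix(R.T@T).as_rotvec().round(4),"shift cm",(T.T@(np.array(pos)-o["ee_pos"])/10).round(2))
E
python3 - <<'E'
from h import *
a=np.radians(20.5);xh=np.array([-np.sin(a),np.cos(a),0]);w=np.array([559.2,190.5,0])
print(xh,w2p(w-50*xh))
goto(w+60*xh+[0,0,153],110.5)
goto(w+60*xh+[0,0,153],20.5)
E
```

```text
[-0.35020738  0.93667219  0.        ] [-38.25619657 132.39632771   0.        ]
t 0.1 tcp [230.9 580.2 230. ] plate [-324.9  609.9  230. ] F [-0.4  0.3 -0.6] w 87.7
axes [[-0.001, 0.37, 0.929], [-0.001, 0.929, -0.37], [-1.0, -0.001, -0.0]]
turn [-7.366e-01 -5.000e-04  1.300e-03] shift cm [  7.7 -42.   17.1]
t 0.1 tcp [230.9 580.2 230. ] plate [-324.9  609.9  230. ] F [-0.4  0.3 -0.6] w 87.7
axes [[-0.001, 0.37, 0.929], [-0.001, 0.929, -0.37], [-1.0, -0.001, -0.0]]
turn [8.342e-01 6.000e-04 1.300e-03] shift cm [ 7.7 17.1 42. ]
```

Call:
apply_moves --increments '[{"gripper": 0, "delta_pos": [0, 0, 0], "dr": [-0.105, 0, 0]}, {"gripper": 0, "delta_pos": [0, 0, 0], "dr": [-0.105, 0, 0]}, {"gripper": 0, "delta_pos": [0, 0, 0], "dr": [-0.105, 0, 0]}, {"gripper": 0, "delta_pos": [0, 0, 0], "dr": [-0.105, 0, 0]}, {"gripper": 0, "delta_pos": [0, 0, 0], "dr": [-0.105, 0, 0]}]'

```text
t: 0.52
ee_pos: [231.0, 580.4, 230.2]
orientation: [-0.12, 1.568, 0.118]
ft_force: [0.1, -0.3, -0.2]
width: 57.6
```

Call:
apply_moves --increments '[{"gripper": 0, "delta_pos": [0, 0, 0], "dr": [-0.105, 0, 0]}, {"gripper": 0, "delta_pos": [0, 0, 0], "dr": [-0.1066, 0, 0]}, {"gripper": 0, "delta_pos": [0, -2.8, 1.14], "dr": [0, 0, 0]}, {"gripper": 0, "delta_pos": [0, -2.8, 1.14], "dr": [0, 0, 0]}, {"gripper": 0, "delta_pos": [0, -2.8, 1.14], "dr": [0, 0, 0]}]'

```text
t: 0.93
ee_pos: [292.6, 513.1, 230.2]
orientation: [-0.283, 1.553, 0.281]
ft_force: [0.6, -0.2, 0.2]
width: 24.9
```

Call:
apply_moves --increments '[{"gripper": 0, "delta_pos": [0, -2.8, 1.14], "dr": [0, 0, 0]}, {"gripper": 0, "delta_pos": [0, -2.8, 1.14], "dr": [0, 0, 0]}, {"gripper": 0, "delta_pos": [0, -2.8, 1.14], "dr": [0, 0, 0]}, {"gripper": 0, "delta_pos": [0, -2.8, 1.14], "dr": [0, 0, 0]}, {"gripper": 0, "delta_pos": [0, -2.8, 1.14], "dr": [0, 0, 0]}]'

```text
t: 1.35
ee_pos: [395.6, 401.4, 230.4]
orientation: [-0.281, 1.553, 0.281]
ft_force: [0.4, 0.4, -0.7]
width: 0.4
```

Call:
apply_moves --increments '[{"gripper": 0, "delta_pos": [0, -2.8, 1.14], "dr": [0, 0, 0]}, {"gripper": 0, "delta_pos": [0, -2.8, 1.14], "dr": [0, 0, 0]}, {"gripper": 0, "delta_pos": [0, -2.8, 1.14], "dr": [0, 0, 0]}, {"gripper": 0, "delta_pos": [0, -2.8, 1.14], "dr": [0, 0, 0]}, {"gripper": 0, "delta_pos": [0, 0, 0], "dr": [0, 0, 0]}]'

```text
t: 1.77
ee_pos: [479.6, 310.6, 230.4]
orientation: [-0.279, 1.552, 0.277]
ft_force: [0.8, -0.6, 1.1]
width: 0.3
```

Run:
```python
from h import *
a=np.radians(20.5);xh=np.array([-np.sin(a),np.cos(a),0]);w=np.array([559.2,190.5,0])
goto(w+35*xh+[0,0,153],110.5)
```

```text
t 1.7667 tcp [479.6 310.6 230.4] plate [-113.1  310.5  230.4] F [ 0.8 -0.6  1.1] w 0.3
axes [[0.001, -0.347, 0.938], [-0.001, 0.938, 0.347], [-1.0, -0.001, 0.0]]
turn [-0.0033  0.0003  0.0013] shift cm [  7.74 -10.54   3.25]
```

Call:
apply_moves --increments '[{"gripper": 0, "delta_pos": [0, -2.1, 0.8], "dr": [0, 0, 0]}, {"gripper": 0, "delta_pos": [0, -2.1, 0.8], "dr": [0, 0, 0]}, {"gripper": 0, "delta_pos": [0, -2.1, 0.8], "dr": [0, 0, 0]}, {"gripper": 0, "delta_pos": [0, -2.1, 0.8], "dr": [0, 0, 0]}, {"gripper": 0, "delta_pos": [1.5, -2.1, 0.0], "dr": [0, 0, 0]}]'

```text
t: 2.18
ee_pos: [546.4, 227.4, 217.9]
orientation: [-0.28, 1.547, 0.282]
ft_force: [0.9, -0.1, -0.4]
width: 0.8
```

Call:
apply_moves --increments '[{"gripper": 0, "delta_pos": [2, 0, 0], "dr": [0, 0, 0]}, {"gripper": 0, "delta_pos": [2, 0, 0], "dr": [0, 0, 0]}, {"gripper": 0, "delta_pos": [2, 0, 0], "dr": [0, 0, 0]}, {"gripper": 0, "delta_pos": [0.2, 0, 0], "dr": [0, 0, 0]}, {"gripper": 0, "delta_pos": [0, 0, 0], "dr": [0, 0, 0]}]'

```text
t: 2.6
ee_pos: [542.5, 226.7, 152.5]
orientation: [-0.281, 1.556, 0.281]
ft_force: [-0.1, -0.1, 0.8]
width: 0.4
```

Call:
apply_moves --increments '[{"gripper": 0, "delta_pos": [0, -0.3, 0], "dr": [0, 0, 0]}, {"gripper": 0, "delta_pos": [0, -0.3, 0], "dr": [0, 0, 0]}, {"gripper": 0, "delta_pos": [0, -0.3, 0], "dr": [0, 0, 0]}, {"gripper": 0, "delta_pos": [0, -0.3, 0], "dr": [0, 0, 0]}, {"gripper": 0, "delta_pos": [0, -0.3, 0], "dr": [0, 0, 0]}]'

```text
t: 3.02
ee_pos: [549.4, 212.5, 154.5]
orientation: [-0.28, 1.551, 0.281]
ft_force: [-0.9, -0.1, 0.0]
width: 0.4
```

Call:
apply_moves --increments '[{"gripper": 0, "delta_pos": [0, -0.3, 0], "dr": [0, 0, 0]}, {"gripper": 0, "delta_pos": [0, -0.3, 0], "dr": [0, 0, 0]}, {"gripper": 0, "delta_pos": [0, -0.3, 0], "dr": [0, 0, 0]}, {"gripper": 0, "delta_pos": [0, -0.3, 0], "dr": [0, 0, 0]}, {"gripper": 0, "delta_pos": [0, -0.3, 0], "dr": [0, 0, 0]}]'

```text
t: 3.43
ee_pos: [554.2, 198.4, 153.7]
orientation: [-0.28, 1.553, 0.281]
ft_force: [0.1, 3.5, 1.2]
width: 0.4
```

Call:
apply_moves --increments '[{"gripper": 0, "delta_pos": [0, -0.3, 0], "dr": [0, 0, 0]}, {"gripper": 0, "delta_pos": [0, -0.3, 0], "dr": [0, 0, 0]}, {"gripper": 0, "delta_pos": [0, -0.3, 0], "dr": [0, 0, 0]}, {"gripper": 0, "delta_pos": [0, -0.3, 0], "dr": [0, 0, 0]}, {"gripper": 0, "delta_pos": [0, -0.3, 0], "dr": [0, 0, 0]}]'

```text
t: 3.85
ee_pos: [559.6, 184.4, 153.8]
orientation: [-0.281, 1.552, 0.281]
ft_force: [-0.1, 1.6, 1.0]
width: 0.3
```

Call:
apply_moves --increments '[{"gripper": 0, "delta_pos": [0, -0.3, 0], "dr": [0, 0, 0]}, {"gripper": 0, "delta_pos": [0, -0.3, 0], "dr": [0, 0, 0]}, {"gripper": 0, "delta_pos": [0, -0.3, 0], "dr": [0, 0, 0]}, {"gripper": 0, "delta_pos": [0, -0.3, 0], "dr": [0, 0, 0]}, {"gripper": 0, "delta_pos": [0, -0.3, 0], "dr": [0, 0, 0]}]'

```text
t: 4.27
ee_pos: [564.7, 170.1, 153.6]
orientation: [-0.281, 1.553, 0.281]
ft_force: [0.3, 1.6, 1.3]
width: 0.1
```

Call:
apply_moves --increments '[{"gripper": 0, "delta_pos": [0, -0.3, 0], "dr": [0, 0, 0]}, {"gripper": 0, "delta_pos": [0, -0.3, 0], "dr": [0, 0, 0]}, {"gripper": 0, "delta_pos": [0, -0.3, 0], "dr": [0, 0, 0]}, {"gripper": 0, "delta_pos": [0, -0.3, 0], "dr": [0, 0, 0]}, {"gripper": 0, "delta_pos": [0, -0.3, 0], "dr": [0, 0, 0]}]'

```text
t: 4.68
ee_pos: [570.0, 156.1, 153.6]
orientation: [-0.281, 1.553, 0.281]
ft_force: [-0.5, 1.4, 0.7]
width: 0.3
```

Call:
apply_moves --increments '[{"gripper": 0, "delta_pos": [0, -0.3, 0], "dr": [0, 0, 0]}, {"gripper": 0, "delta_pos": [0, -0.3, 0], "dr": [0, 0, 0]}, {"gripper": 0, "delta_pos": [0, -0.3, 0], "dr": [0, 0, 0]}, {"gripper": 0, "delta_pos": [0, -0.3, 0], "dr": [0, 0, 0]}, {"gripper": 0, "delta_pos": [0, 0, 0], "dr": [0, 0, 0]}]'

```text
t: 5.1
ee_pos: [574.3, 144.7, 153.6]
orientation: [-0.281, 1.553, 0.28]
ft_force: [0.9, -0.6, -0.5]
width: 0.4
```

Run:
```python
from h import *
im=ctrl.get_image("scene");cv2.imwrite("pics/s1.png",cv2.resize(im["img"][150:360,170:430,::-1],None,fx=3,fy=2.8))
print(ctrl.get_obs()["ft_force"])
```

```text
[-0.27398826  0.0463157   0.72480805]
```

View pics/s1.png

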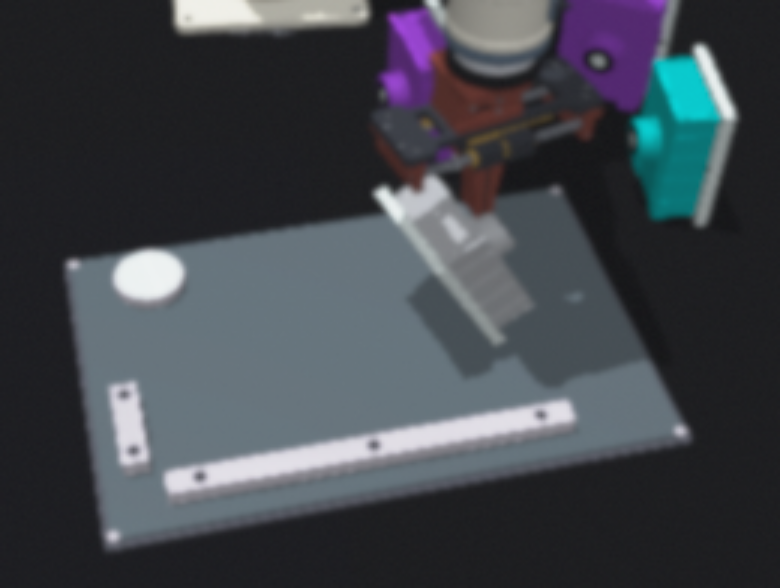

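The picture caught it in mid-fall, tilted over to the left with the spigot side up. I'll raise the finger, turn for the fence push and look again.

Call:
apply_moves --increments '[{"gripper": 0, "delta_pos": [-1, 0, 0], "dr": [0, 0, 0]}, {"gripper": 0, "delta_pos": [-2, 0, 0], "dr": [0, 0, 0]}, {"gripper": 0, "delta_pos": [-2, 0, 0], "dr": [0, 0, 0]}, {"gripper": 50, "delta_pos": [-1, 0, 0], "dr": [-0.08, 0, 0]}, {"gripper": 100, "delta_pos": [0, 0, 0], "dr": [0, 0, 0]}]'

```text
t: 5.57
ee_pos: [575.8, 145.8, 217.0]
orientation: [-0.345, 1.538, 0.346]
ft_force: [0.6, 0.2, -0.7]
width: 10.6
```

Call:
apply_moves --increments '[{"gripper": 100, "delta_pos": [0, 0, -3.5], "dr": [0, 0, 0]}, {"gripper": 100, "delta_pos": [0, 0, -3.5], "dr": [0, 0, 0]}, {"gripper": 100, "delta_pos": [0, 0, -3.5], "dr": [0, 0, 0]}, {"gripper": 100, "delta_pos": [0, 0, -3.5], "dr": [0, 0, 0]}, {"gripper": 100, "delta_pos": [0, 0, 0], "dr": [0, 0, 0]}]'

```text
t: 5.98
ee_pos: [440.4, 84.0, 212.2]
orientation: [-0.342, 1.551, 0.342]
ft_force: [0.0, 0.8, -0.2]
width: 43.8
```

```bash
cat >> h.py <<'E'
def look(tag,rough,save=False):
    """housing lying: spigot top z=80, back wall z=60, flange z=20; cloud in plate frame"""
    for n in ("scene","top"):
        im=ctrl.get_image(n);W=cloud(im);V=(W-PO)@np.c_[PX,PY,[0,0,1]]
        near=(abs(V[...,0]-rough[0])<110)&(abs(V[...,1]-rough[1])<130)&(V[...,0]<98)&(V[...,1]>-168)
        for nm,a,b in(("spigot",72,90),("wall",53,68),("flange",15,25)):
            s=near&(V[...,2]>a)&(V[...,2]<b)
            m=cv2.morphologyEx(s.astype(np.uint8),cv2.MORPH_OPEN,np.ones((2,2)))
            k,l,st,_=cv2.connectedComponentsWithStats(m)
            if k<2: continue
            i=1+st[1:,4].argmax(); p=V[(l==i)][:,:2]; r=cv2.minAreaRect(p.astype(np.float32))
            print(n,nm,st[i,4],"c",np.round(r[0],1),"size",np.round(r[1],1),"ang",round(r[2],1),"z",round(float(np.median(V[l==i][:,2])),1),"x",p[:,0].min().round(1),p[:,0].max().round(1),"y",p[:,1].min().round(1),p[:,1].max().round(1))
        if save: cv2.imwrite(f"pics/{tag}{n}.png",cv2.resize(im["img"][150:360,170:430,::-1] if n=="scene" else im["img"][100:260,160:380,::-1],None,fx=3,fy=2.8))
E
python3 - <<'E'
from h import *
look("a",(-20,60),True)
goto(p2w(-110,60,160),97.4)
E
```

```text
scene spigot 195 c [-25.5  63.4] size [37.5 44.5] ang 52.7 z nan x nan nan y nan nan
scene wall 1329 c [-34.8  80.2] size [120.3 169.1] ang 18.4 z nan x nan nan y nan nan
scene flange 371 c [-20.2  63.6] size [106.1 156.3] ang 12.1 z nan x nan nan y nan nan
top spigot 132 c [-23.8  56.5] size [39.8 39.2] ang 72.6 z 78.9 x -42.5 -2.8 y 36.4 77.1
top wall 878 c [-46.1  49.7] size [146.1 141. ] ang 16.7 z nan x nan nan y nan nan
top flange 11 c [-54.2 122.8] size [21.6  6.8] ang 11.9 z 20.6 x -64.2 -43.7 y 118.1 126.4
t 6.0833 tcp [446.5  85.6 213.8] plate [-174.8   91.6  213.8] F [ 1.2  0.6 -0.1] w 51.8
axes [[0.0, -0.422, 0.907], [0.0, 0.907, 0.422], [-1.0, 0.0, 0.0]]
turn [ 3.065e-01  1.000e-04 -0.000e+00] shift cm [ 5.38 -3.16  6.48]
```

View pics/atop.png

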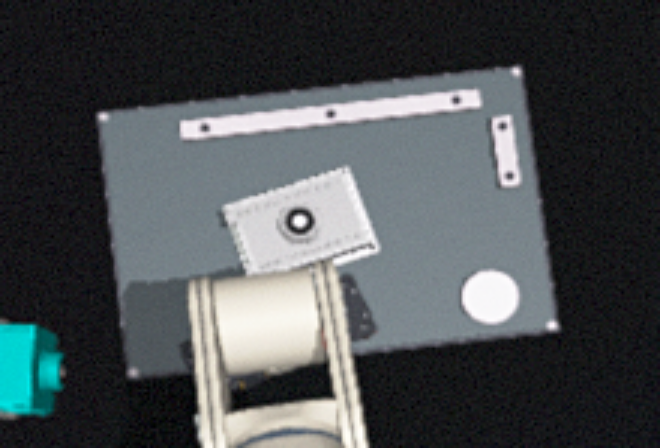

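Call:
apply_moves --increments '[{"gripper": 100, "delta_pos": [0, 0, 0], "dr": [0.102, 0, 0]}, {"gripper": 100, "delta_pos": [0, 0, 0], "dr": [0.102, 0, 0]}, {"gripper": 100, "delta_pos": [0, 0, 0], "dr": [0.1025, 0, 0]}, {"gripper": 100, "delta_pos": [0, -1.6, 2.5], "dr": [0, 0, 0]}, {"gripper": 100, "delta_pos": [0, -1.6, 2.5], "dr": [0, 0, 0]}]'

```text
t: 6.5
ee_pos: [502.5, 61.3, 213.8]
orientation: [-0.103, 1.568, 0.103]
ft_force: [0.5, 1.2, 0.1]
width: 84.7
```

Call:
apply_moves --increments '[{"gripper": 100, "delta_pos": [2.8, 0, 0], "dr": [0, 0, 0]}, {"gripper": 100, "delta_pos": [2.8, 0, 0], "dr": [0, 0, 0]}, {"gripper": 100, "delta_pos": [2.8, 0, 0], "dr": [0, 0, 0]}, {"gripper": 100, "delta_pos": [2.8, 0, 0], "dr": [0, 0, 0]}, {"gripper": 100, "delta_pos": [0, 0, 0], "dr": [0, 0, 0]}]'

```text
t: 6.92
ee_pos: [499.3, 60.8, 97.1]
orientation: [-0.103, 1.576, 0.102]
ft_force: [-1.8, -0.4, -1.1]
width: 87.6
```

Run:
```python
from h import *
goto(p2w(-125,58,22),97.4)
```

```text
t 6.9167 tcp [499.3  60.8  97.1] plate [-125.7   60.2   97.1] F [-1.8 -0.4 -1.1] w 87.6
axes [[-0.007, -0.13, 0.991], [-0.001, 0.992, 0.13], [-1.0, 0.0, -0.007]]
turn [ 0.0013 -0.0073 -0.0002] shift cm [ 7.51 -0.22  0.07]
```

Call:
apply_moves --increments '[{"gripper": 100, "delta_pos": [2.4, 0, 0], "dr": [0, 0, 0]}, {"gripper": 100, "delta_pos": [2.2, -0.2, 0], "dr": [0, 0, 0]}, {"gripper": 100, "delta_pos": [1.2, 0, 0], "dr": [0, 0, 0]}, {"gripper": 100, "delta_pos": [0.6, 0, 0], "dr": [0, 0, 0]}, {"gripper": 100, "delta_pos": [0.3, 0, 0], "dr": [0, 0, 0]}]'

```text
t: 7.33
ee_pos: [501.9, 59.0, 34.6]
orientation: [-0.103, 1.568, 0.103]
ft_force: [0.0, -0.1, 0.4]
width: 87.7
```

Call:
apply_moves --increments '[{"gripper": 100, "delta_pos": [0.2, 0, 0], "dr": [0, 0, 0]}, {"gripper": 100, "delta_pos": [0, 0, 0.3], "dr": [0, 0, 0]}, {"gripper": 100, "delta_pos": [0, 0, 0.3], "dr": [0, 0, 0]}, {"gripper": 100, "delta_pos": [0, 0, 0.3], "dr": [0, 0, 0]}, {"gripper": 100, "delta_pos": [0, 0, 0.3], "dr": [0, 0, 0]}]'

```text
t: 7.75
ee_pos: [514.2, 60.4, 33.4]
orientation: [-0.103, 1.567, 0.103]
ft_force: [-0.8, -0.1, -0.1]
width: 87.9
```

Run:
```python
from h import *
goto(p2w(-26,58,22),97.4)
```

```text
t 7.75 tcp [514.2  60.4  33.4] plate [-111.    57.9   33.4] F [-0.8 -0.1 -0.1] w 87.9
axes [[0.001, -0.131, 0.991], [0.0, 0.991, 0.131], [-1.0, -0.0, 0.001]]
turn [0.0021 0.0015 0.0001] shift cm [1.14 0.01 8.5 ]
```

Call:
apply_moves --increments '[{"gripper": 100, "delta_pos": [0.5, 0, 0], "dr": [0, 0, 0]}, {"gripper": 100, "delta_pos": [0.4, 0, 0], "dr": [0, 0, 0]}, {"gripper": 100, "delta_pos": [0.2, 0, 0.2], "dr": [0, 0, 0]}, {"gripper": 100, "delta_pos": [0, 0, 0.3], "dr": [0, 0, 0]}, {"gripper": 100, "delta_pos": [0, 0, 0.3], "dr": [0, 0, 0]}]'

```text
t: 8.17
ee_pos: [521.1, 61.3, 21.3]
orientation: [-0.103, 1.569, 0.103]
ft_force: [0.5, -0.1, 0.7]
width: 88.0
```

Call:
apply_moves --increments '[{"gripper": 100, "delta_pos": [0, 0, 0.3], "dr": [0, 0, 0]}, {"gripper": 100, "delta_pos": [0, 0, 0.3], "dr": [0, 0, 0]}, {"gripper": 100, "delta_pos": [0, 0, 0.3], "dr": [0, 0, 0]}, {"gripper": 100, "delta_pos": [0, 0, 0.3], "dr": [0, 0, 0]}, {"gripper": 100, "delta_pos": [0, 0, 0.3], "dr": [0, 0, 0]}]'

```text
t: 8.58
ee_pos: [532.6, 63.4, 21.1]
orientation: [-0.104, 1.576, 0.104]
ft_force: [-8.2, 2.1, 4.9]
width: 87.8
```

Call:
apply_moves --increments '[{"gripper": 100, "delta_pos": [0, 0, 0.3], "dr": [0, 0, 0]}, {"gripper": 100, "delta_pos": [0, 0, 0.3], "dr": [0, 0, 0]}, {"gripper": 100, "delta_pos": [0, 0, 0.3], "dr": [0, 0, 0]}, {"gripper": 100, "delta_pos": [0, 0, 0.3], "dr": [0, 0, 0]}, {"gripper": 100, "delta_pos": [0, 0, 0.3], "dr": [0, 0, 0]}]'

```text
t: 9.0
ee_pos: [547.7, 65.5, 21.1]
orientation: [-0.104, 1.575, 0.104]
ft_force: [-9.4, 3.0, 4.8]
width: 87.8
```

Call:
apply_moves --increments '[{"gripper": 100, "delta_pos": [0, 0, 0.3], "dr": [0, 0, 0]}, {"gripper": 100, "delta_pos": [0, 0, 0.3], "dr": [0, 0, 0]}, {"gripper": 100, "delta_pos": [0, 0, 0.3], "dr": [0, 0, 0]}, {"gripper": 100, "delta_pos": [0, 0, 0.3], "dr": [0, 0, 0]}, {"gripper": 100, "delta_pos": [0, 0, 0.3], "dr": [0, 0, 0]}]'

```text
t: 9.42
ee_pos: [562.4, 67.5, 21.2]
orientation: [-0.104, 1.576, 0.104]
ft_force: [-9.8, 3.0, 6.0]
width: 88.1
```

```bash
sed -i 's/V=(W-PO)@/W=np.nan_to_num(W,nan=-999.);V=(W-PO)@/' h.py
python3 - <<'E'
from h import *
look("b",(-10,58),True)
goto(p2w(-26,58,22),97.4)
E
```

```text
scene spigot 200 c [-867.1 -355.5] size [1970.7   52.9] ang 25.1 z 79.9 x -1748.0 30.2 y -797.8 76.2
scene wall 1422 c [-862.7 -308.2] size [2014.1  192.4] ang 23.5 z 60.4 x -1748.0 56.6 y -797.8 140.7
scene flange 371 c [-813.3 -395.6] size [2029.9  146.8] ang 27.4 z 19.7 x -1748.0 64.4 y -797.8 129.4
top wall 226 c [15.2 46. ] size [ 75.8 139.2] ang 1.3 z 60.5 x -22.0 54.7 y -22.8 116.3
top flange 8 c [-11.2 -25.9] size [ 4.1 31. ] ang 78.1 z 20.6 x -26.0 3.7 y -30.4 -20.7
t 9.5167 tcp [563.8  67.6  21.3] plate [-60.9  58.6  21.3] F [-6.2  3.   2.1] w 87.6
axes [[-0.005, -0.132, 0.991], [-0.0, 0.991, 0.132], [-1.0, 0.0, -0.005]]
turn [ 0.0029 -0.0046 -0.0005] shift cm [-0.07 -0.06  3.49]
```

Call:
apply_moves --increments '[{"gripper": 100, "delta_pos": [-0.1, 0, 0], "dr": [0, 0, 0]}, {"gripper": 100, "delta_pos": [0, 0, 0.2], "dr": [0, 0, 0]}, {"gripper": 100, "delta_pos": [0, 0, 0.2], "dr": [0, 0, 0]}, {"gripper": 100, "delta_pos": [0, 0, 0.2], "dr": [0, 0, 0]}, {"gripper": 100, "delta_pos": [0, 0, 0.2], "dr": [0, 0, 0]}]'

```text
t: 9.93
ee_pos: [573.5, 68.2, 22.3]
orientation: [-0.103, 1.569, 0.103]
ft_force: [-3.2, -0.7, -3.6]
width: 88.1
```

Call:
apply_moves --increments '[{"gripper": 100, "delta_pos": [0, 0, 0.2], "dr": [0, 0, 0]}, {"gripper": 100, "delta_pos": [0, 0, 0.2], "dr": [0, 0, 0]}, {"gripper": 100, "delta_pos": [0, 0, 0.2], "dr": [0, 0, 0]}, {"gripper": 100, "delta_pos": [0, 0, 0.2], "dr": [0, 0, 0]}, {"gripper": 100, "delta_pos": [0, 0, 0.2], "dr": [0, 0, 0]}]'

```text
t: 10.35
ee_pos: [583.8, 69.6, 22.7]
orientation: [-0.103, 1.568, 0.103]
ft_force: [-4.0, -1.0, -3.2]
width: 87.9
```

```bash
sed -i 's/np.ones((2,2))/np.ones((3,3))/' h.py
python3 - <<'E'
from h import *
look("c",(10,58),True)
goto(p2w(-26,58,22),97.4)
E
```

```text
scene spigot 217 c [26.7 46.6] size [42.4 43.2] ang 44.8 z 80.1 x 6.0 49.2 y 24.3 68.2
scene wall 1454 c [22.9 50.4] size [108.6 142.1] ang 0.2 z 60.5 x -31.6 77.1 y -20.5 121.7
scene flange 172 c [77.3 49.9] size [ 14.6 101.4] ang 1.3 z 20.0 x 69.4 84.5 y -0.8 100.5
top wall 95 c [67.1 43.3] size [73.8 18.2] ang 87.8 z 60.6 x 58.2 76.4 y 6.3 80.3
t 10.45 tcp [584.4  69.6  22.8] plate [-40.2  58.   22.8] F [-2.7 -0.5 -2.5] w 88.0
axes [[0.001, -0.131, 0.991], [0.0, 0.991, 0.131], [-1.0, -0.0, 0.001]]
turn [0.0021 0.001  0.0001] shift cm [ 0.08 -0.    1.42]
```

View pics/cscene.png

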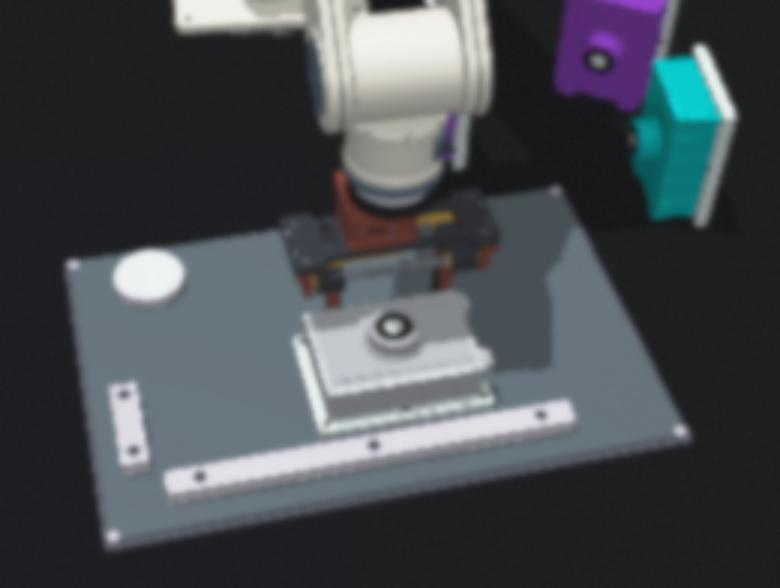

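Call:
apply_moves --increments '[{"gripper": 100, "delta_pos": [0.05, 0, 0.2], "dr": [0, 0, 0]}, {"gripper": 100, "delta_pos": [0, 0, 0.2], "dr": [0, 0, 0]}, {"gripper": 100, "delta_pos": [0, 0, 0.2], "dr": [0, 0, 0]}, {"gripper": 100, "delta_pos": [0, 0, 0.2], "dr": [0, 0, 0]}, {"gripper": 100, "delta_pos": [0, 0, 0.2], "dr": [0, 0, 0]}]'

```text
t: 10.87
ee_pos: [592.1, 70.7, 22.5]
orientation: [-0.103, 1.571, 0.103]
ft_force: [-7.2, -1.2, 2.1]
width: 87.8
```

Call:
apply_moves --increments '[{"gripper": 100, "delta_pos": [0, 0, 0.2], "dr": [0, 0, 0]}, {"gripper": 100, "delta_pos": [0, 0, 0.15], "dr": [0, 0, 0]}, {"gripper": 100, "delta_pos": [0, 0, 0.1], "dr": [0, 0, 0]}, {"gripper": 100, "delta_pos": [0, 0, 0.05], "dr": [0, 0, 0]}, {"gripper": 100, "delta_pos": [0, 0, 0.05], "dr": [0, 0, 0]}]'

```text
t: 11.28
ee_pos: [597.2, 71.4, 22.4]
orientation: [-0.103, 1.572, 0.103]
ft_force: [-10.9, -1.9, 5.9]
width: 87.9
```

Run:
```python
from h import *
look("c",(25,50),True)
goto(p2w(-20,58,22),97.4)
```

```text
scene spigot 213 c [40.2 47. ] size [39.8 46. ] ang 76.2 z 80.2 x 17.8 62.1 y 25.7 67.6
scene wall 1457 c [39.9 50.8] size [142.6 100.3] ang 89.7 z 60.5 x -10.5 89.8 y -20.5 122.3
scene flange 149 c [89.6 62.2] size [116.1  11.4] ang 89.0 z 20.8 x 83.6 95.2 y 4.1 120.3
top wall 37 c [82.8 59.8] size [30.1 12.4] ang 84.2 z 59.7 x 75.5 90.2 y 44.3 75.2
t 11.3833 tcp [597.3  71.4  22.4] plate [-27.1  58.1  22.4] F [-9.3 -0.9  6.3] w 87.7
axes [[-0.003, -0.131, 0.991], [-0.0, 0.991, 0.131], [-1.0, 0.0, -0.003]]
turn [ 0.0021 -0.0034 -0.    ] shift cm [ 0.04 -0.01  0.71]
```

Call:
apply_moves --increments '[{"gripper": 100, "delta_pos": [-0.03, 0, 0.05], "dr": [0, 0, 0]}, {"gripper": 100, "delta_pos": [0, 0, 0.05], "dr": [0, 0, 0]}, {"gripper": 100, "delta_pos": [0, 0, 0.05], "dr": [0, 0, 0]}, {"gripper": 100, "delta_pos": [0, 0, 0.05], "dr": [0, 0, 0]}, {"gripper": 100, "delta_pos": [0, 0, 0.05], "dr": [0, 0, 0]}]'

```text
t: 11.8
ee_pos: [600.4, 71.9, 22.5]
orientation: [-0.103, 1.571, 0.103]
ft_force: [-8.8, -0.5, 2.4]
width: 87.9
```

Call:
apply_moves --increments '[{"gripper": 100, "delta_pos": [0, 0, 0.05], "dr": [0, 0, 0]}, {"gripper": 100, "delta_pos": [0, 0, 0.04], "dr": [0, 0, 0]}, {"gripper": 100, "delta_pos": [0, 0, 0.03], "dr": [0, 0, 0]}, {"gripper": 100, "delta_pos": [0, 0, 0.02], "dr": [0, 0, 0]}, {"gripper": 100, "delta_pos": [0, 0, 0.02], "dr": [0, 0, 0]}]'

```text
t: 12.22
ee_pos: [601.8, 72.0, 22.5]
orientation: [-0.103, 1.571, 0.103]
ft_force: [-8.8, -1.8, 3.5]
width: 88.0
```

Call:
apply_moves --increments '[{"gripper": 100, "delta_pos": [-0.03, 0, 0.02], "dr": [0, 0, 0]}, {"gripper": 100, "delta_pos": [0, 0, 0.02], "dr": [0, 0, 0]}, {"gripper": 100, "delta_pos": [0, 0, 0.02], "dr": [0, 0, 0]}, {"gripper": 100, "delta_pos": [0, 0, 0.02], "dr": [0, 0, 0]}, {"gripper": 100, "delta_pos": [0, 0, 0.02], "dr": [0, 0, 0]}]'

```text
t: 12.63
ee_pos: [601.9, 72.1, 22.6]
orientation: [-0.103, 1.573, 0.103]
ft_force: [-11.0, -1.3, 3.9]
width: 87.9
```

Run:
```python
from h import *
look("c",(25,50),True)
goto(p2w(-20,58,22),97.4)
```

```text
scene spigot 221 c [44.7 46.1] size [42.7 43.6] ang 45.3 z 80.1 x 22.3 67.7 y 25.0 69.3
scene wall 1450 c [44.9 50.7] size [ 98.4 142.2] ang 0.2 z 60.4 x -4.5 94.1 y -20.4 121.9
scene flange 122 c [ 41.3 -24. ] size [ 8.7 98.2] ang 89.9 z 20.0 x -7.8 90.3 y -28.3 -19.5
top wall 24 c [88.1 89. ] size [23.3  8.8] ang 84.5 z 60.3 x 83.0 93.4 y 77.3 101.0
t 12.7333 tcp [601.9  72.   22.6] plate [-22.5  58.1  22.6] F [-10.5  -2.4   3.3] w 87.8
axes [[-0.005, -0.131, 0.991], [-0.001, 0.991, 0.131], [-1.0, 0.0, -0.005]]
turn [ 0.002  -0.0047 -0.0001] shift cm [ 0.06 -0.01  0.25]
```

View pics/cscene.png

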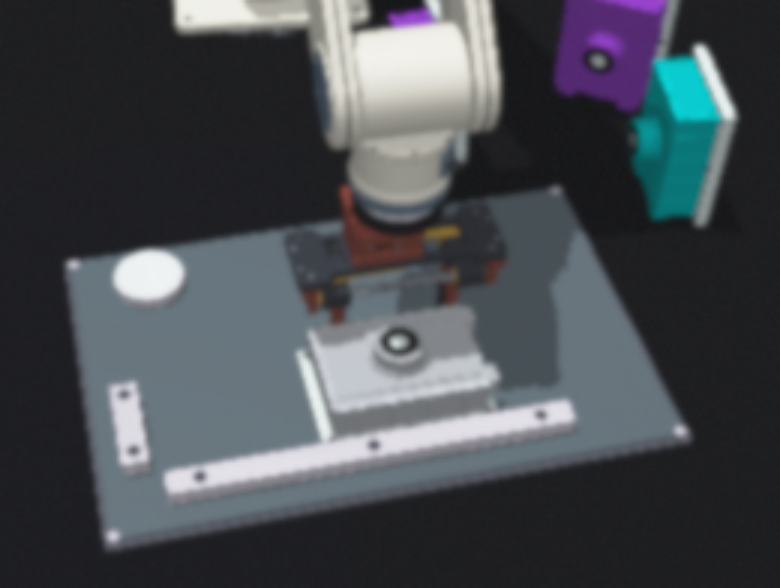

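Contact seems to have begun: spigot x is 44.9 against a target of 45, and the TCP has stopped while the force climbs. I'll press a bit more.

Call:
apply_moves --increments '[{"gripper": 100, "delta_pos": [0, 0, 0.02], "dr": [0, 0, 0]}, {"gripper": 100, "delta_pos": [0, 0, 0.02], "dr": [0, 0, 0]}, {"gripper": 100, "delta_pos": [0, 0, 0.02], "dr": [0, 0, 0]}, {"gripper": 100, "delta_pos": [0, 0, 0.01], "dr": [0, 0, 0]}, {"gripper": 100, "delta_pos": [0, 0, 0.01], "dr": [0, 0, 0]}]'

```text
t: 13.15
ee_pos: [601.9, 72.1, 22.6]
orientation: [-0.103, 1.575, 0.103]
ft_force: [-12.5, -2.1, 5.8]
width: 88.0
```

Run:
```python
from h import *
goto(p2w(-20,58,22),97.4)
```

```text
t 13.15 tcp [601.9  72.1  22.6] plate [-22.5  58.1  22.6] F [-12.5  -2.1   5.8] w 88.0
axes [[-0.006, -0.131, 0.991], [-0.001, 0.991, 0.131], [-1.0, 0.0, -0.006]]
turn [ 0.0021 -0.0062 -0.0001] shift cm [ 0.06 -0.01  0.25]
```

Call:
apply_moves --increments '[{"gripper": 100, "delta_pos": [-0.02, 0, 0.03], "dr": [0, 0, 0]}, {"gripper": 100, "delta_pos": [0, 0, 0.03], "dr": [0, 0, 0]}, {"gripper": 100, "delta_pos": [0, 0, 0.02], "dr": [0, 0, 0]}, {"gripper": 100, "delta_pos": [0, 0, 0.02], "dr": [0, 0, 0]}, {"gripper": 100, "delta_pos": [0, 0, 0], "dr": [0, 0, 0]}]'

```text
t: 13.57
ee_pos: [601.9, 72.1, 22.6]
orientation: [-0.103, 1.577, 0.103]
ft_force: [-15.0, -1.4, 6.6]
width: 87.6
```

Call:
apply_moves --increments '[{"gripper": 100, "delta_pos": [0, 0, 0], "dr": [0, 0, 0]}, {"gripper": 100, "delta_pos": [0, 0, 0], "dr": [0, 0, 0]}, {"gripper": 100, "delta_pos": [0, 0, 0], "dr": [0, 0, 0]}, {"gripper": 100, "delta_pos": [0, 0, 0], "dr": [0, 0, 0]}, {"gripper": 100, "delta_pos": [0, 0, 0], "dr": [0, 0, 0]}]'

```text
t: 13.98
ee_pos: [601.9, 72.1, 22.6]
orientation: [-0.103, 1.576, 0.103]
ft_force: [-14.7, -1.3, 7.5]
width: 88.0
```

Call:
apply_moves --increments '[{"gripper": 100, "delta_pos": [-0.03, 0, 0], "dr": [0, 0, 0]}, {"gripper": 100, "delta_pos": [-0.03, 0, 0], "dr": [0, 0, 0]}, {"gripper": 100, "delta_pos": [0, 0, 0], "dr": [0, 0, 0]}, {"gripper": 100, "delta_pos": [0, 0, 0], "dr": [0, 0, 0]}, {"gripper": 100, "delta_pos": [0, 0, 0], "dr": [0, 0, 0]}]'

```text
t: 14.4
ee_pos: [602.0, 72.1, 22.6]
orientation: [-0.103, 1.576, 0.103]
ft_force: [-12.8, -1.6, 1.4]
width: 88.0
```

Call:
apply_moves --increments '[{"gripper": 100, "delta_pos": [0, 0, -0.2], "dr": [0, 0, 0]}, {"gripper": 100, "delta_pos": [0, 0, -0.3], "dr": [0, 0, 0]}, {"gripper": 100, "delta_pos": [0, 0, -0.5], "dr": [0, 0, 0]}, {"gripper": 100, "delta_pos": [0, 0, -1.5], "dr": [0, 0, 0]}, {"gripper": 100, "delta_pos": [0, 0, -1.5], "dr": [0, 0, 0]}]'

```text
t: 14.82
ee_pos: [568.2, 67.5, 24.5]
orientation: [-0.103, 1.563, 0.103]
ft_force: [-0.1, 0.5, 0.5]
width: 88.0
```

Call:
apply_moves --increments '[{"gripper": 100, "delta_pos": [-1.5, 0, 0], "dr": [0, 0, 0]}, {"gripper": 50, "delta_pos": [-2.5, 0, 0], "dr": [0, 0, 0]}, {"gripper": 50, "delta_pos": [-2.5, 0, 0], "dr": [0, 0, 0]}, {"gripper": 50, "delta_pos": [-2.5, 0, 0], "dr": [0, 0, 0]}, {"gripper": 50, "delta_pos": [-2.5, 0, 0], "dr": [0, 0, 0]}]'

```text
t: 15.23
ee_pos: [567.7, 67.4, 140.8]
orientation: [-0.103, 1.564, 0.103]
ft_force: [0.2, -0.8, -0.7]
width: 64.9
```

Run:
```python
from h import *
look("d",(40,50))
print(ctrl.get_obs()["qpos"].round(2))
goto(p2w(45,165,110),7.4)
```

```text
scene spigot 223 c [45.4 46.9] size [42.5 44.6] ang 32.3 z 80.5 x 22.1 67.3 y 25.1 69.2
scene wall 1455 c [44.4 50.5] size [100.  141.8] ang 0.1 z 60.6 x -5.6 94.5 y -20.5 121.3
scene flange 71 c [ 66.3 -23.3] size [53.  10.3] ang 1.7 z 20.6 x 39.8 92.7 y -28.7 -17.5
top wall 131 c [81.6 41.2] size [93.6 25.9] ang 88.7 z 59.8 x 69.2 95.5 y -5.7 87.9
[ 0.1   0.46  1.81 -0.    0.86 -1.6 ]
t 15.3333 tcp [570.4  67.7 143.6] plate [-54.3  57.9 143.6] F [ 0.6  0.6 -0.2] w 56.9
axes [[0.011, -0.131, 0.991], [0.001, 0.991, 0.131], [-1.0, -0.0, 0.011]]
turn [-1.5684  0.0085  0.0091] shift cm [ 3.36 -9.93 10.71]
```

Call:
apply_moves --increments '[{"gripper": 50, "delta_pos": [0, 0, 0], "dr": [0.1047, 0, 0]}, {"gripper": 50, "delta_pos": [0, 0, 0], "dr": [0.1047, 0, 0]}, {"gripper": 50, "delta_pos": [0, 0, 0], "dr": [0.1047, 0, 0]}, {"gripper": 50, "delta_pos": [0, 0, 0], "dr": [0.1047, 0, 0]}, {"gripper": 50, "delta_pos": [0, 0, 0], "dr": [0.1047, 0, 0]}]'

```text
t: 15.75
ee_pos: [567.0, 67.4, 138.5]
orientation: [0.312, 1.546, -0.311]
ft_force: [-1.1, 0.8, 0.8]
width: 44.0
```

Call:
apply_moves --increments '[{"gripper": 50, "delta_pos": [0, 0, 0], "dr": [0.1047, 0, 0]}, {"gripper": 50, "delta_pos": [0, 0, 0], "dr": [0.1047, 0, 0]}, {"gripper": 50, "delta_pos": [0, 0, 0], "dr": [0.1047, 0, 0]}, {"gripper": 50, "delta_pos": [0, 0, 0], "dr": [0.1047, 0, 0]}, {"gripper": 50, "delta_pos": [0, 0, 0], "dr": [0.1047, 0, 0]}]'

```text
t: 16.17
ee_pos: [567.0, 67.4, 138.4]
orientation: [0.719, 1.447, -0.717]
ft_force: [0.9, 1.0, -0.2]
width: 43.9
```

Call:
apply_moves --increments '[{"gripper": 50, "delta_pos": [0, 0, 0], "dr": [0.1047, 0, 0]}, {"gripper": 50, "delta_pos": [0, 0, 0], "dr": [0.1047, 0, 0]}, {"gripper": 50, "delta_pos": [0, 0, 0], "dr": [0.1047, 0, 0]}, {"gripper": 50, "delta_pos": [0, 0, 0], "dr": [0.1047, 0, 0]}, {"gripper": 50, "delta_pos": [0, 0, 0], "dr": [0.1047, 0, 0]}]'

```text
t: 16.58
ee_pos: [566.9, 67.4, 138.4]
orientation: [1.116, 1.265, -1.114]
ft_force: [0.5, -0.4, 0.4]
width: 44.1
```

Call:
apply_moves --increments '[{"gripper": 50, "delta_pos": [0, 2.4, -2.6], "dr": [0, 0, 0]}, {"gripper": 50, "delta_pos": [0, 2.4, -2.6], "dr": [0, 0, 0]}, {"gripper": 50, "delta_pos": [0, 2.4, -2.6], "dr": [0, 0, 0]}, {"gripper": 50, "delta_pos": [0, 2.4, -2.6], "dr": [0, 0, 0]}, {"gripper": 50, "delta_pos": [0, 0, 0], "dr": [0, 0, 0]}]'

```text
t: 17.0
ee_pos: [651.9, 188.0, 138.9]
orientation: [1.114, 1.267, -1.104]
ft_force: [-1.4, 0.2, 0.2]
width: 43.7
```

Run:
```python
from h import *
goto(p2w(45,165,23),7.4)
```

```text
t 17.0 tcp [651.9 188.  138.9] plate [ 42.1 166.7 138.9] F [-1.4  0.2  0.2] w 43.7
axes [[0.006, 0.991, 0.134], [0.003, 0.134, -0.991], [-1.0, 0.007, -0.002]]
turn [ 0.0053 -0.0018 -0.0066] shift cm [11.59  0.29  0.17]
```

Call:
apply_moves --increments '[{"gripper": 50, "delta_pos": [2.2, 0.2, 0], "dr": [0.004, 0, 0]}, {"gripper": 50, "delta_pos": [2.2, 0, 0], "dr": [0, 0, 0]}, {"gripper": 50, "delta_pos": [2.2, 0, 0], "dr": [0, 0, 0]}, {"gripper": 50, "delta_pos": [1.5, 0, 0], "dr": [0, 0, 0]}, {"gripper": 50, "delta_pos": [0.8, 0, 0], "dr": [0, 0, 0]}]'

```text
t: 17.42
ee_pos: [648.5, 182.6, 47.0]
orientation: [1.113, 1.268, -1.117]
ft_force: [-0.7, -0.0, -0.9]
width: 43.8
```

Call:
apply_moves --increments '[{"gripper": 50, "delta_pos": [0.6, 0, 0], "dr": [0, 0, 0]}, {"gripper": 50, "delta_pos": [0.3, 0, 0], "dr": [0, 0, 0]}, {"gripper": 50, "delta_pos": [0.2, 0, 0], "dr": [0, 0, 0]}, {"gripper": 50, "delta_pos": [0, 0, 0], "dr": [0, 0, 0]}, {"gripper": 50, "delta_pos": [0, 0, 0], "dr": [0, 0, 0]}]'

```text
t: 17.83
ee_pos: [650.3, 183.4, 39.4]
orientation: [1.116, 1.266, -1.114]
ft_force: [0.3, -0.8, 0.0]
width: 43.9
```

Run:
```python
from h import *
goto(p2w(45,140,22.5),7.4)
```

```text
t 17.8333 tcp [650.3 183.4  39.4] plate [ 39.8 162.3  39.4] F [ 0.3 -0.8  0. ] w 43.9
axes [[0.001, 0.992, 0.127], [0.0, 0.127, -0.992], [-1.0, 0.001, -0.0]]
turn [-0.0016 -0.0002 -0.0014] shift cm [1.69 0.52 2.23]
```

Call:
apply_moves --increments '[{"gripper": 50, "delta_pos": [0.8, 0.3, 0], "dr": [0, 0, 0]}, {"gripper": 50, "delta_pos": [0.5, 0.2, 0], "dr": [0, 0, 0]}, {"gripper": 50, "delta_pos": [0.35, 0, 0], "dr": [0, 0, 0]}, {"gripper": 50, "delta_pos": [0, 0, 0.4], "dr": [0, 0, 0]}, {"gripper": 50, "delta_pos": [0, 0, 0.4], "dr": [0, 0, 0]}]'

```text
t: 18.25
ee_pos: [655.3, 175.7, 21.5]
orientation: [1.114, 1.268, -1.115]
ft_force: [-0.7, 0.6, 0.1]
width: 43.8
```

Call:
apply_moves --increments '[{"gripper": 50, "delta_pos": [0, 0, 0.4], "dr": [0, 0, 0]}, {"gripper": 50, "delta_pos": [0, 0, 0.4], "dr": [0, 0, 0]}, {"gripper": 50, "delta_pos": [0, 0, 0.3], "dr": [0, 0, 0]}, {"gripper": 50, "delta_pos": [0, 0, 0.3], "dr": [0, 0, 0]}, {"gripper": 50, "delta_pos": [0, 0, 0.2], "dr": [0, 0, 0]}]'

```text
t: 18.67
ee_pos: [657.8, 159.6, 22.3]
orientation: [1.115, 1.267, -1.115]
ft_force: [-0.1, -0.2, 0.4]
width: 44.2
```

Call:
apply_moves --increments '[{"gripper": 50, "delta_pos": [0, 0, 0.2], "dr": [0, 0, 0]}, {"gripper": 50, "delta_pos": [0, 0, 0.2], "dr": [0, 0, 0]}, {"gripper": 50, "delta_pos": [0, 0, 0.2], "dr": [0, 0, 0]}, {"gripper": 50, "delta_pos": [0, 0, 0.2], "dr": [0, 0, 0]}, {"gripper": 50, "delta_pos": [0, 0, 0.2], "dr": [0, 0, 0]}]'

```text
t: 19.08
ee_pos: [658.9, 151.2, 22.2]
orientation: [1.116, 1.268, -1.114]
ft_force: [-0.5, 6.6, 0.7]
width: 44.0
```

Run:
```python
from h import *
look("e",(40,30))
goto(p2w(45,-7.5,22.5),7.4)
```

```text
scene spigot 213 c [44.3 43.3] size [39.7 44.8] ang 75.4 z 80.7 x 22.0 66.8 y 22.3 64.5
scene wall 1443 c [44.3 46.3] size [139.1  99. ] ang 89.8 z 60.5 x -5.4 93.6 y -23.4 115.9
scene flange 121 c [ 43.3 -27.2] size [98.9  9. ] ang 0.2 z 20.4 x -6.2 92.7 y -31.8 -22.7
top spigot 107 c [47.4 44.4] size [32.6 42.8] ang 43.7 z 80.7 x 25.3 66.4 y 24.2 62.5
top wall 440 c [47.8 21.1] size [94.8 89.7] ang 0.3 z 60.3 x 0.3 95.1 y -23.8 66.1
top flange 12 c [-4.3 38.9] size [6.8 9.6] ang 83.3 z 21.3 x -9.2 0.5 y 34.9 42.8
t 19.1833 tcp [658.9 150.9  22.1] plate [ 44.2 129.   22.1] F [-0.7  3.8 -0.1] w 43.8
axes [[0.0, 0.992, 0.127], [0.001, 0.127, -0.992], [-1.0, 0.0, -0.001]]
turn [-0.0016 -0.0009 -0.0002] shift cm [-0.04  0.08 13.65]
```

Call:
apply_moves --increments '[{"gripper": 50, "delta_pos": [0, 0.002, 0.3], "dr": [0, 0, 0]}, {"gripper": 50, "delta_pos": [0, 0.002, 0.3], "dr": [0, 0, 0]}, {"gripper": 50, "delta_pos": [0, 0.002, 0.3], "dr": [0, 0, 0]}, {"gripper": 50, "delta_pos": [0, 0.002, 0.3], "dr": [0, 0, 0]}, {"gripper": 50, "delta_pos": [0, 0.002, 0.3], "dr": [0, 0, 0]}]'

```text
t: 19.6
ee_pos: [660.8, 136.3, 22.2]
orientation: [1.115, 1.268, -1.114]
ft_force: [-1.0, 6.5, -0.6]
width: 43.8
```

Call:
apply_moves --increments '[{"gripper": 50, "delta_pos": [0, 0.002, 0.3], "dr": [0, 0, 0]}, {"gripper": 50, "delta_pos": [0, 0.002, 0.3], "dr": [0, 0, 0]}, {"gripper": 50, "delta_pos": [0, 0.002, 0.3], "dr": [0, 0, 0]}, {"gripper": 50, "delta_pos": [0, 0.002, 0.3], "dr": [0, 0, 0]}, {"gripper": 50, "delta_pos": [0, 0.002, 0.3], "dr": [0, 0, 0]}]'

```text
t: 20.02
ee_pos: [662.8, 121.5, 22.1]
orientation: [1.115, 1.268, -1.114]
ft_force: [-0.9, 7.2, -0.5]
width: 43.9
```

Call:
apply_moves --increments '[{"gripper": 50, "delta_pos": [0, 0.002, 0.3], "dr": [0, 0, 0]}, {"gripper": 50, "delta_pos": [0, 0.002, 0.3], "dr": [0, 0, 0]}, {"gripper": 50, "delta_pos": [0, 0.002, 0.3], "dr": [0, 0, 0]}, {"gripper": 50, "delta_pos": [0, 0.002, 0.3], "dr": [0, 0, 0]}, {"gripper": 50, "delta_pos": [0, 0.002, 0.3], "dr": [0, 0, 0]}]'

```text
t: 20.43
ee_pos: [664.7, 106.7, 22.2]
orientation: [1.115, 1.268, -1.114]
ft_force: [-1.7, 7.1, 0.9]
width: 43.8
```

Run:
```python
from h import *
look("f",(40,-5),True)
goto(p2w(45,-9,22.5),7.4)
```

```text
scene spigot 229 c [43.8 -1. ] size [41.9 44.6] ang 77.4 z 80.5 x 20.8 66.7 y -22.7 20.7
scene wall 1433 c [43.9  0.5] size [137.5  99.6] ang 89.7 z 60.5 x -5.7 93.6 y -68.4 69.5
scene flange 36 c [ 77.9 -72.2] size [ 7.9 27.7] ang 89.6 z 20.6 x 64.1 91.8 y -76.1 -68.2
top spigot 114 c [46.3 -2.6] size [36.3 41.4] ang 82.6 z 81.2 x 25.1 67.5 y -22.0 15.9
top wall 410 c [ 47.6 -27.9] size [83.2 94.3] ang 89.1 z 59.9 x -0.0 94.6 y -69.2 14.3
top flange 12 c [ -3.9 -27.7] size [10.3  7.6] ang 84.0 z 20.8 x -7.9 -0.1 y -33.1 -22.3
t 20.5333 tcp [664.8 106.1  22.1] plate [44.3 83.8 22.1] F [-1.   3.5  1.4] w 44.2
axes [[-0.0, 0.992, 0.127], [0.001, 0.127, -0.992], [-1.0, -0.0, -0.001]]
turn [-0.0014 -0.0008  0.0002] shift cm [-0.04  0.07  9.28]
```

View pics/fscene.png

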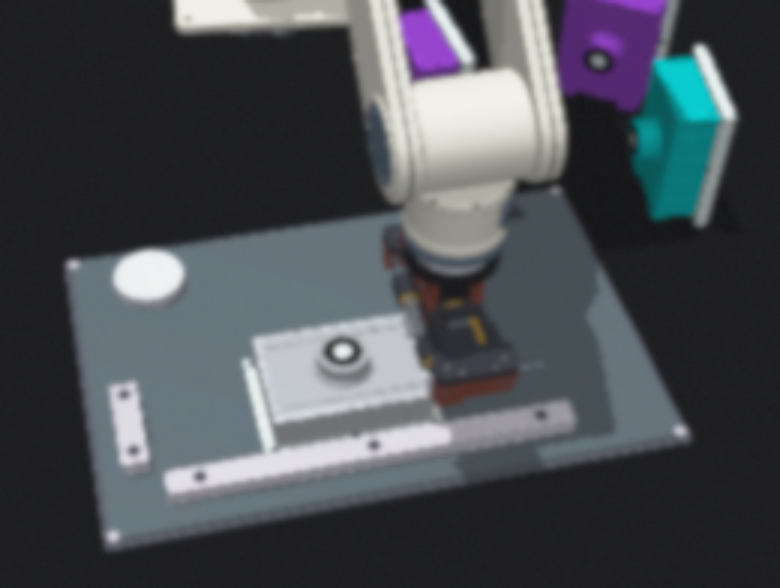

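Call:
apply_moves --increments '[{"gripper": 50, "delta_pos": [0, 0.01, 0.3], "dr": [0, 0, 0]}, {"gripper": 50, "delta_pos": [0, 0.01, 0.3], "dr": [0, 0, 0]}, {"gripper": 50, "delta_pos": [0, 0.01, 0.3], "dr": [0, 0, 0]}, {"gripper": 50, "delta_pos": [0, 0.01, 0.3], "dr": [0, 0, 0]}, {"gripper": 50, "delta_pos": [0, 0.01, 0.3], "dr": [0, 0, 0]}]'

```text
t: 20.95
ee_pos: [666.6, 92.2, 22.2]
orientation: [1.115, 1.269, -1.115]
ft_force: [-4.3, 9.6, 3.0]
width: 43.6
```

Call:
apply_moves --increments '[{"gripper": 50, "delta_pos": [0, 0.01, 0.3], "dr": [0, 0, 0]}, {"gripper": 50, "delta_pos": [0, 0.01, 0.3], "dr": [0, 0, 0]}, {"gripper": 50, "delta_pos": [0, 0.01, 0.3], "dr": [0, 0, 0]}, {"gripper": 50, "delta_pos": [0, 0.01, 0.3], "dr": [0, 0, 0]}, {"gripper": 50, "delta_pos": [0, 0.01, 0.3], "dr": [0, 0, 0]}]'

```text
t: 21.37
ee_pos: [668.5, 77.8, 22.2]
orientation: [1.115, 1.27, -1.115]
ft_force: [-6.3, 11.2, 3.9]
width: 44.2
```

Call:
apply_moves --increments '[{"gripper": 50, "delta_pos": [0, 0.01, 0.3], "dr": [0, 0, 0]}, {"gripper": 50, "delta_pos": [0, 0.01, 0.3], "dr": [0, 0, 0]}, {"gripper": 50, "delta_pos": [0, 0.01, 0.3], "dr": [0, 0, 0]}, {"gripper": 50, "delta_pos": [0, 0.01, 0.3], "dr": [0, 0, 0]}, {"gripper": 50, "delta_pos": [0, 0.01, 0.3], "dr": [0, 0, 0]}]'

```text
t: 21.78
ee_pos: [670.3, 63.4, 22.2]
orientation: [1.114, 1.271, -1.115]
ft_force: [-8.4, 13.5, 6.4]
width: 43.9
```

Run:
```python
from h import *
look("g",(40,-50))
goto(p2w(45,-9,22.5),7.4)
```

```text
scene spigot 230 c [ 45.3 -44.6] size [41.8 45.8] ang 86.4 z 80.3 x 21.6 67.9 y -65.6 -23.9
scene wall 1452 c [ 45.5 -44.3] size [134.6  97.6] ang 89.9 z 60.5 x -3.3 94.3 y -111.6 23.0
scene flange 103 c [  47.1 -115.4] size [ 8.3 89.5] ang 90.0 z 20.3 x 2.3 91.8 y -119.6 -111.3
top spigot 104 c [ 46.5 -49. ] size [29.8 42.9] ang 83.4 z 80.5 x 25.7 68.4 y -64.8 -33.4
top wall 241 c [ 30.4 -71.5] size [60.1 79.4] ang 1.6 z 60.2 x -0.1 61.5 y -111.5 -32.5
top flange 9 c [ -4.8 -94.3] size [7.1 8. ] ang 80.1 z 21.9 x -8.1 -0.2 y -97.5 -90.2
t 21.8833 tcp [670.4  62.9  22.2] plate [44.2 40.2 22.2] F [-7.3 11.1  6.5] w 43.7
axes [[-0.003, 0.992, 0.128], [0.002, 0.128, -0.992], [-1.0, -0.003, -0.002]]
turn [-0.001  -0.0021  0.0033] shift cm [-0.03  0.08  4.92]
```

Call:
apply_moves --increments '[{"gripper": 50, "delta_pos": [-0.03, -0.02, 0.3], "dr": [0, 0, 0]}, {"gripper": 50, "delta_pos": [-0.02, -0.02, 0.3], "dr": [0, 0, 0]}, {"gripper": 50, "delta_pos": [0, -0.02, 0.3], "dr": [0, 0, 0]}, {"gripper": 50, "delta_pos": [0, -0.02, 0.3], "dr": [0, 0, 0]}, {"gripper": 50, "delta_pos": [0, -0.02, 0.3], "dr": [0, 0, 0]}]'

```text
t: 22.3
ee_pos: [672.5, 46.9, 22.2]
orientation: [1.115, 1.268, -1.115]
ft_force: [0.1, 5.7, -1.4]
width: 43.9
```

Call:
apply_moves --increments '[{"gripper": 50, "delta_pos": [0, 0, 0.3], "dr": [0, 0, 0]}, {"gripper": 50, "delta_pos": [0, 0, 0.3], "dr": [0, 0, 0]}, {"gripper": 50, "delta_pos": [0, 0, 0.3], "dr": [0, 0, 0]}, {"gripper": 50, "delta_pos": [0, 0, 0.3], "dr": [0, 0, 0]}, {"gripper": 50, "delta_pos": [0, 0, 0.2], "dr": [0, 0, 0]}]'

```text
t: 22.72
ee_pos: [674.4, 32.8, 22.3]
orientation: [1.115, 1.268, -1.115]
ft_force: [-0.9, 5.6, -1.8]
width: 43.8
```

Run:
```python
from h import *
look("g",(40,-80))
goto(p2w(45,-9,22.5),7.4)
```

```text
scene spigot 233 c [ 45.4 -76.3] size [41.5 44.4] ang 78.2 z 80.3 x 22.8 67.9 y -97.4 -54.6
scene wall 1443 c [ 44.1 -76.3] size [133.3  99. ] ang 89.1 z 60.5 x -6.2 94.3 y -142.6 -9.1
scene flange 80 c [  60.4 -146.1] size [66.7 10.5] ang 2.9 z 20.2 x 27.2 93.8 y -150.6 -139.4
top spigot 97 c [ 47.4 -82.6] size [41.1 29. ] ang 5.3 z 79.8 x 26.5 67.8 y -97.2 -67.7
top wall 346 c [  46.5 -115. ] size [55.6 94.5] ang 88.8 z 60.1 x -0.7 93.7 y -143.5 -86.4
top flange 9 c [  -2.6 -131.9] size [6.9 8.2] ang 81.0 z 21.2 x -6.6 1.8 y -135.6 -128.1
t 22.8167 tcp [674.5  32.4  22.3] plate [44.4  9.5 22.3] F [-0.3  3.5 -0.1] w 44.3
axes [[-0.001, 0.992, 0.127], [0.0, 0.127, -0.992], [-1.0, -0.001, -0.0]]
turn [-0.0017 -0.0004  0.0009] shift cm [-0.02  0.06  1.85]
```

Call:
apply_moves --increments '[{"gripper": 50, "delta_pos": [0, 0.01, 0.2], "dr": [0, 0, 0]}, {"gripper": 50, "delta_pos": [0, 0.01, 0.2], "dr": [0, 0, 0]}, {"gripper": 50, "delta_pos": [0, 0.005, 0.2], "dr": [0, 0, 0]}, {"gripper": 50, "delta_pos": [0, 0.005, 0.2], "dr": [0, 0, 0]}, {"gripper": 50, "delta_pos": [0, 0.005, 0.2], "dr": [0, 0, 0]}]'

```text
t: 23.23
ee_pos: [675.7, 23.2, 22.3]
orientation: [1.114, 1.269, -1.115]
ft_force: [-2.9, 5.9, -0.1]
width: 44.2
```

Call:
apply_moves --increments '[{"gripper": 50, "delta_pos": [0, 0.005, 0.15], "dr": [0, 0, 0]}, {"gripper": 50, "delta_pos": [0, 0.005, 0.1], "dr": [0, 0, 0]}, {"gripper": 50, "delta_pos": [0, 0.005, 0.1], "dr": [0, 0, 0]}, {"gripper": 50, "delta_pos": [0, 0, 0.05], "dr": [0, 0, 0]}, {"gripper": 50, "delta_pos": [0, 0, 0.05], "dr": [0, 0, 0]}]'

```text
t: 23.65
ee_pos: [676.3, 18.9, 22.3]
orientation: [1.114, 1.269, -1.115]
ft_force: [-3.3, 7.3, 0.4]
width: 44.1
```

Run:
```python
from h import *
look("h",(40,-90))
goto(p2w(45,-10,22.5),7.4)
```

```text
scene spigot 230 c [ 45.7 -89.8] size [38.8 42.3] ang 79.4 z 80.5 x 23.5 67.2 y -110.2 -69.0
scene wall 1449 c [ 44.5 -90.6] size [132.2 100.5] ang 89.3 z 60.6 x -6.5 94.5 y -156.4 -24.1
scene flange 66 c [  21.9 -160.2] size [ 7.8 68.1] ang 90.0 z 20.7 x -12.1 55.9 y -164.1 -156.4
top spigot 61 c [ 40.6 -97.7] size [22.7 42.6] ang 54.6 z 80.0 x 24.9 62.6 y -110.7 -81.2
top wall 382 c [  47.7 -120.2] size [72.5 96. ] ang 88.8 z 59.9 x -0.2 95.1 y -156.6 -83.0
t 23.75 tcp [676.2  18.8  22.3] plate [44.4 -4.2 22.3] F [-3.2  6.7  0.8] w 44.1
axes [[-0.002, 0.992, 0.128], [0.001, 0.128, -0.992], [-1.0, -0.002, -0.001]]
turn [-0.0012 -0.001   0.0019] shift cm [-0.02  0.06  0.58]
```

Call:
apply_moves --increments '[{"gripper": 50, "delta_pos": [0, 0, 0.05], "dr": [0, 0, 0]}, {"gripper": 50, "delta_pos": [0, 0, 0.05], "dr": [0, 0, 0]}, {"gripper": 50, "delta_pos": [0, 0, 0.05], "dr": [0, 0, 0]}, {"gripper": 50, "delta_pos": [0, 0, 0.04], "dr": [0, 0, 0]}, {"gripper": 50, "delta_pos": [0, 0, 0.03], "dr": [0, 0, 0]}]'

```text
t: 24.17
ee_pos: [676.5, 16.8, 22.3]
orientation: [1.114, 1.269, -1.115]
ft_force: [-2.8, 7.5, -0.1]
width: 43.5
```

Call:
apply_moves --increments '[{"gripper": 50, "delta_pos": [0, 0, 0.02], "dr": [0, 0, 0]}, {"gripper": 50, "delta_pos": [0, 0, 0.02], "dr": [0, 0, 0]}, {"gripper": 50, "delta_pos": [0, 0, 0.02], "dr": [0, 0, 0]}, {"gripper": 50, "delta_pos": [0, 0, 0.02], "dr": [0, 0, 0]}, {"gripper": 50, "delta_pos": [0, 0, 0.02], "dr": [0, 0, 0]}]'

```text
t: 24.58
ee_pos: [676.6, 15.8, 22.3]
orientation: [1.114, 1.269, -1.115]
ft_force: [-2.6, 7.6, 0.0]
width: 43.8
```

Call:
apply_moves --increments '[{"gripper": 50, "delta_pos": [0, 0, 0.02], "dr": [0, 0, 0]}, {"gripper": 50, "delta_pos": [0, 0, 0.02], "dr": [0, 0, 0]}, {"gripper": 50, "delta_pos": [0, 0, 0.02], "dr": [0, 0, 0]}, {"gripper": 50, "delta_pos": [0, 0, 0.02], "dr": [0, 0, 0]}, {"gripper": 50, "delta_pos": [0, 0, 0.02], "dr": [0, 0, 0]}]'

```text
t: 25.0
ee_pos: [676.8, 14.8, 22.3]
orientation: [1.114, 1.269, -1.115]
ft_force: [-3.2, 7.4, -0.6]
width: 43.8
```

Call:
apply_moves --increments '[{"gripper": 50, "delta_pos": [0, 0, 0.02], "dr": [0, 0, 0]}, {"gripper": 50, "delta_pos": [0, 0, 0.02], "dr": [0, 0, 0]}, {"gripper": 50, "delta_pos": [0, 0, 0.02], "dr": [0, 0, 0]}, {"gripper": 50, "delta_pos": [0, 0, 0.02], "dr": [0, 0, 0]}, {"gripper": 50, "delta_pos": [0, 0, 0.02], "dr": [0, 0, 0]}]'

```text
t: 25.42
ee_pos: [676.9, 13.8, 22.3]
orientation: [1.114, 1.269, -1.115]
ft_force: [-3.2, 8.0, -0.8]
width: 43.9
```

Call:
apply_moves --increments '[{"gripper": 50, "delta_pos": [0, 0, 0.02], "dr": [0, 0, 0]}, {"gripper": 50, "delta_pos": [0, 0, 0.02], "dr": [0, 0, 0]}, {"gripper": 50, "delta_pos": [0, 0, 0.02], "dr": [0, 0, 0]}, {"gripper": 50, "delta_pos": [0, 0, 0.02], "dr": [0, 0, 0]}, {"gripper": 50, "delta_pos": [0, 0, 0.02], "dr": [0, 0, 0]}]'

```text
t: 25.83
ee_pos: [676.9, 13.6, 22.3]
orientation: [1.115, 1.27, -1.115]
ft_force: [-3.8, 10.8, 0.9]
width: 44.1
```

Run:
```python
from h import *
look("h",(40,-90),True)
goto(p2w(45,-10,22.5),7.4)
```

```text
scene spigot 232 c [ 45.1 -96. ] size [41.5 41.7] ang 80.0 z 80.4 x 24.1 65.9 y -116.5 -73.8
scene wall 1425 c [ 44.3 -95.7] size [ 98.8 132. ] ang 0.0 z 60.5 x -5.1 93.6 y -161.7 -29.7
scene flange 18 c [ 83.4 -23.9] size [ 5.  17.5] ang 77.3 z 20.0 x 74.3 91.4 y -28.2 -19.7
top spigot 84 c [  45.4 -101.9] size [23.6 40.3] ang 83.0 z 79.8 x 25.6 66.3 y -114.4 -89.4
top wall 377 c [  46.5 -128.2] size [67.9 93.4] ang 89.1 z 60.2 x -0.0 93.7 y -162.2 -93.8
t 25.9333 tcp [677.   13.6  22.3] plate [44.4 -9.5 22.3] F [-3.7  9.8  1.4] w 43.7
axes [[-0.002, 0.992, 0.128], [0.002, 0.128, -0.992], [-1.0, -0.002, -0.002]]
turn [-0.0011 -0.0019  0.0019] shift cm [-0.02  0.06  0.05]
```

Call:
apply_moves --increments '[{"gripper": 50, "delta_pos": [0, 0, 0.03], "dr": [0, 0, 0]}, {"gripper": 50, "delta_pos": [0, 0, 0.03], "dr": [0, 0, 0]}, {"gripper": 50, "delta_pos": [0, 0, 0.03], "dr": [0, 0, 0]}, {"gripper": 50, "delta_pos": [0, 0, 0.02], "dr": [0, 0, 0]}, {"gripper": 50, "delta_pos": [0, 0, 0.0], "dr": [0, 0, 0]}]'

```text
t: 26.35
ee_pos: [676.9, 13.5, 22.3]
orientation: [1.115, 1.271, -1.115]
ft_force: [-4.3, 15.3, 1.0]
width: 44.1
```

Call:
apply_moves --increments '[{"gripper": 50, "delta_pos": [0, 0, -0.03], "dr": [0, 0, 0]}, {"gripper": 50, "delta_pos": [0, 0, 0], "dr": [0, 0, 0]}, {"gripper": 50, "delta_pos": [0, 0, 0], "dr": [0, 0, 0]}, {"gripper": 50, "delta_pos": [0, 0, 0], "dr": [0, 0, 0]}, {"gripper": 50, "delta_pos": [0, 0, 0], "dr": [0, 0, 0]}]'

```text
t: 26.77
ee_pos: [676.9, 13.5, 22.3]
orientation: [1.115, 1.271, -1.115]
ft_force: [-3.5, 14.7, 1.6]
width: 44.0
```

Call:
apply_moves --increments '[{"gripper": 50, "delta_pos": [0, 0, -0.15], "dr": [0, 0, 0]}, {"gripper": 50, "delta_pos": [0, 0, -0.2], "dr": [0, 0, 0]}, {"gripper": 50, "delta_pos": [0, 0, -0.3], "dr": [0, 0, 0]}, {"gripper": 50, "delta_pos": [0, 0, -0.8], "dr": [0, 0, 0]}, {"gripper": 50, "delta_pos": [0, 0, -1.5], "dr": [0, 0, 0]}]'

```text
t: 27.18
ee_pos: [674.8, 39.5, 22.7]
orientation: [1.116, 1.265, -1.116]
ft_force: [0.4, -0.5, -0.3]
width: 43.9
```

Call:
apply_moves --increments '[{"gripper": 50, "delta_pos": [0, 0, -2], "dr": [0, 0, 0]}, {"gripper": 50, "delta_pos": [-1.5, 0, -1.5], "dr": [0, 0, 0]}, {"gripper": 50, "delta_pos": [-2.5, 0, -1], "dr": [0, 0, 0]}, {"gripper": 50, "delta_pos": [-2.5, 0, -1], "dr": [0, 0, 0]}, {"gripper": 50, "delta_pos": [-2.5, 0, 0], "dr": [0, 0, 0]}]'

```text
t: 27.6
ee_pos: [666.9, 97.7, 114.5]
orientation: [1.113, 1.268, -1.113]
ft_force: [-0.2, 0.3, -0.2]
width: 43.6
```

Call:
apply_moves --increments '[{"gripper": 50, "delta_pos": [-2.5, 0, -2], "dr": [0, 0, 0]}, {"gripper": 50, "delta_pos": [-2.5, 0, -2], "dr": [0, 0, 0]}, {"gripper": 50, "delta_pos": [-1, 0, -2], "dr": [0, 0, 0]}, {"gripper": 50, "delta_pos": [0, 0, 0], "dr": [0, 0, 0]}, {"gripper": 50, "delta_pos": [0, 0, 0], "dr": [0, 0, 0]}]'

```text
t: 28.02
ee_pos: [659.9, 156.1, 174.4]
orientation: [1.114, 1.266, -1.111]
ft_force: [-0.5, 0.2, -0.6]
width: 43.5
```

Run:
```python
from h import *
look("z",(40,-90),True)
for n in("scene","top"):
    im=ctrl.get_image(n)["img"]; s=im[190:350,180:350] if n=="scene" else im[115:240,190:360]
    cv2.imwrite(f"pics/fin{n}.png",cv2.resize(s[...,::-1],None,fx=4,fy=3.7,interpolation=2))
goto(p2w(45,-10,22.5),7.4)
```

```text
scene spigot 232 c [ 44.6 -95.3] size [42.4 42.8] ang 24.2 z 80.1 x 21.5 67.0 y -116.7 -74.5
scene wall 1549 c [ 45.  -91.3] size [141.3  98.5] ang 89.7 z 60.5 x -4.5 94.2 y -161.8 -20.6
scene flange 30 c [  84.5 -163.6] size [25.1  8.3] ang 1.9 z 20.9 x 72.0 97.1 y -167.8 -159.2
top spigot 104 c [ 45.7 -92.4] size [40.6 36. ] ang 37.8 z 79.8 x 26.2 66.1 y -114.0 -76.0
top wall 732 c [ 46.8 -94. ] size [ 95.6 137.2] ang 0.7 z 60.2 x -1.1 94.6 y -162.3 -25.0
top flange 9 c [ 69.4 -24.6] size [6.9 8. ] ang 84.4 z 22.0 x 65.4 73.4 y -28.3 -20.7
t 28.2167 tcp [659.1 153.5 171.6] plate [ 44.7 131.5 171.6] F [-0.1 -0.  -0.5] w 43.9
axes [[-0.002, 0.992, 0.127], [-0.001, 0.127, -0.992], [-1.0, -0.002, 0.0]]
turn [-0.0021  0.0004  0.002 ] shift cm [14.91  0.03 14.15]
```

View pics/finscene.png

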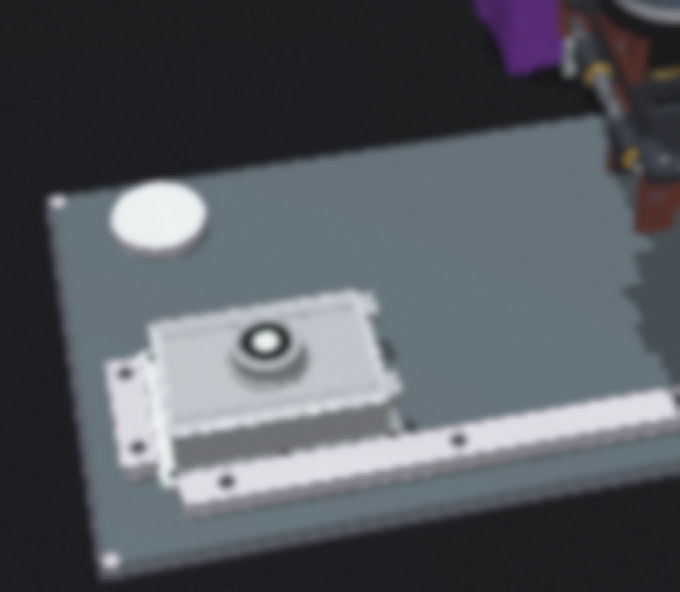

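View pics/fintop.png

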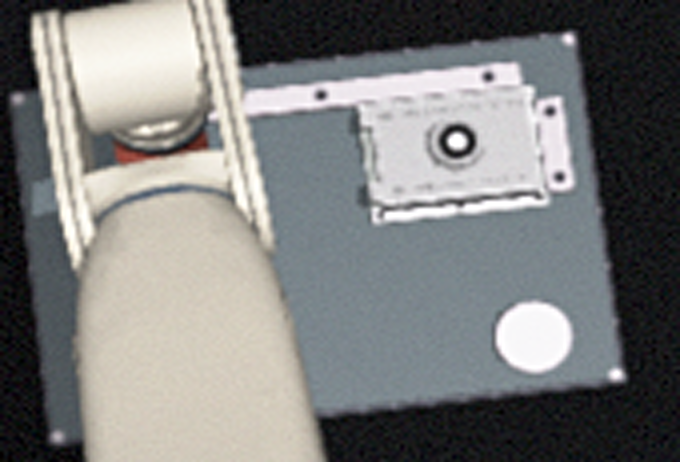

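The housing is seated in the corner. The spigot centre measures (44.6–45.7, -92 to -95), expected (45, -95), and the disc hasn't moved. I'm handing in.

```bash
python3 -c "
from workcell import ctrl
print(ctrl.close_job())"
```

```text
the job is handed in; nothing more can be done
None
```

I pushed the housing over onto its flange with the spigot up, pressed it square against the long fence, then slid it along the fence onto the end stop. I handed the job in at about 28 s of the 72 s allowed; no verdict was reported.

- **Final position:** after I let go, the scene camera put the spigot centre at plate (44.6, -95.3) mm and the top view at (45.7, -92.4) mm, against (45, -95) expected. The 3 mm difference in the top view is probably because that camera saw only part of the spigot. The housing's angle to the fence measured within about 0.7°.
- **Contact forces:** the stops' forces are estimates, because the wrist sensor reads the push force, which includes rubber friction.

| Stop | Wrist push (N) | Sliding friction taken off (N) | Estimated press (N) |
|---|---|---|---|
| Fence | 13–15 | 7–9 | 5–6 |
| End stop | peak about 15.7 | about 8 | about 8 |

- **Side force while sliding:** partway along the fence I let the sideways force on it rise to about 7 N, then eased it off.
- **Bystanders:** in the last pictures the disc is where it was and the robot is clear of everything. I did not measure the jar, cover and caliper again, but the arm never worked near the jar or the cover. It only passed over the caliper well above it.

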